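# Let a jar down the chute and catch it softly with the carriage

## Robot

A 7-joint arm with a two-finger parallel gripper is mounted at the origin on the work surface. World frame = base frame: x ahead of the robot, y to its left, z up, the work surface at z = 0. Lengths are in m, angles in rad, forces in N, time in s.
With the tool pointing down it reaches from about 0.425 to 0.925 m from the base axis. Payload 6.8 kg.
Tool frame: the origin (TCP) lies midway between the tips of the shut fingers; the grasp point (between the pads) lies 19 mm behind it (bot.pinch_z is the distance from the TCP to the grasp point, in m); z points along the fingers, y is the line along which they close (so a half turn about z gives the same grasp; the last joint's range is limited). The gripper opens to 85 mm and grips with 20 to 120 N. Pads are 22 mm wide; open, the fingers measure 114 mm over their backs; the gripper's body (76 mm by 85 mm) begins 54 mm behind the grasp point. The pads swing forward as they close: fully open they stand 13 mm farther back than shut.
Start: joints at [-1.447, 0.477, 0.022, 1.555, -0.011, 1.109, -0.083], TCP at [0.155, 0.657, 0.231] pointing down, gripper open.
Joint ranges: [-2.96, 2.96], [-0.34, 2.1], [-1.41, 1.46], [0.24, 2.44], [-1.37, 4.51], [0.17, 1.92], [-2.96, 2.96]. Speed limits (rad/s): [2.39, 2.39, 3.14, 3.14, 3.14, 3.14, 3.14].

## Interface

Orientations are given as a unit quaternion [w, x, y, z].
In Python, from station import bot, imaging gives the robot as it stands. The module is installed in compiled form; this text tells all that it offers.
- The arm moves only by the tool carry_out, never from a script. Its argument "targets" is a list of rows, each a list of 5 numbers: the shift along the tool's x, y, z in cm, then the turn about the tool's z in degrees, then the opening, from -1 (shut) to 1 (fully open). In form: [[x, y, z, yaw, gripper], ...]. A call has 1 to 12 rows; each row shifts and turns the commanded pose from where the row before left it, along the tool's axes as they then stand; what a row does not reach is not made up. A row lasts 1/10 s, in which the tool goes at most 50 mm and 8.59 degrees, less where a joint would pass 70% of its speed; a pose out of reach is approached as far as the arm can. A call is refused whole if a number of a shift passes 5 or a number of a turn 8.59, either way. A call with a gripper value outside its range is refused whole. The fingers move at their own pace and stop on an object; "force" is the grip in N (left out, the last holds). Time passes only in rows, so rows that do not move let the fingers close. It gives the time, the measured TCP pose, the force, the opening and the grip force at its end, in the units of the state.
- bot.get_obs(): the state, without advancing time (a new reading comes with each control period).
- imaging.read_camera(name): name is "side" or "top" or "wrist"; returns the picture (480x640x3 uint8, red, green, blue); there is no depth.
- imaging.calibration(name): a dict with "fx", "fy", "cx", "cy" (pixels), "extrinsics" (4x4, takes a point from world to camera coordinates). Camera axes: x right, y up, looking along -z (the intrinsics and any distortion apply to the point x, -y, -z); pixel columns grow to the right and rows downward; lengths in m; the calibration is good to about 2 mm. A picture is of the moment at which its call begins: read the wrist's pose just before it. calibration takes no time and is no camera call; for the wrist camera it gives the pose at the moment of the call.
- bot.hand_in(): hands the job in; it is judged then, once.
The state is a dict: "t": time; "q": joint angles; "joint_vel": joint speeds; "joint_torque": joint torques, N m; "eef_pos": TCP position; "tool_rot": TCP orientation; "contact_force": force on the tool from outside, world axes, zero at the start; "torque": the same for the moment, N m; "gripper_width": opening from 0.0 (shut) to 1.0 (fully open); "grasp_force": force on a finger pad.
Only numpy, scipy, OpenCV 4.12 (cv2) and the standard library are available. Lean on these libraries where they do the work, as an engineer would, in place of code of your own. Each camera call takes 0.05 s, during which the arm holds its last target. There are 200 camera calls.

## Task

Press the gate pad of the jar chute fully down so that the jar rolls off, then use the catch carriage by its knob to bring the rolling jar to a stop softly in the low-sided part of the chute: let it meet the sprung plate with the carriage moving along with it, so that the plate is never pushed in more than 10 mm, and hold the jar still there, clear of the end lip, for two seconds. Then ease it down slowly until it rests against the lip, and leave it there with the gate still up; do not grab or knock the jar with the gripper, and do not disturb the other things on the counter.

Things in the scene. Friction and masses are not known exactly. Their poses are not given: they have to be found in the camera images.
- chute: Steel gravity-feed jar chute fixed to the counter, a shallow trough 600 mm long, right to left before the robot. Origin: on the counter under it; local x across it (away from the robot), z up, downhill is local -y. Two rails (22 mm wide at local x = +-51 mm) with an 18 mm deep gap between; rail tops are the floor: 60 mm above the counter at local y = 0, slope 0.026 rad.
- low_start (a point): Point on the middle of the chute floor at chute local y = 40 mm. Uphill of it the 4 mm side walls stand 33 mm above the floor; downhill of it, to the lip, only 15 mm: the low-sided part. On the near side of the chute two posts carry the gate shaft: at chute local x = -78 mm, y = 188 and 115 mm, up to 150 mm above the counter.
- lip: Low end lip at the lower end of the chute (fixed): two steel tabs, one on each rail, 10 mm thick, tops 15 mm above the floor. Origin: midway between them, in line with the floor's top. Its uphill face is 5 mm uphill of the origin, at chute local y = -262 mm.
- rest (a point): Where the jar's centre is when the jar rests against the lip: chute local y = -232 mm, 36 mm above the chute floor. Fixed to the chute.
- gate (a joint): Gate lever: a level shaft on the near side (chute local x = -78 mm, 147 mm above the counter) lifts a 52 mm wide steel blade that hangs into the trough at chute local y = 200 mm and holds the jar back. 0 = down (start), 0.9 rad = fully up, at its stop. The jar starts to roll between 0.4 and 0.75 rad. Stiff hinge (0.22 N m, 3 to 7 N at the pad): it stays where it is left.
- gate_pad (a point): Centre of the top face of the press pad (black plastic, 42 x 60 mm) on the near side of the chute, on an arm 62 mm long pointing from the shaft towards the robot, at chute local y = 70 mm. With the gate down it is about 178 mm above the counter and slopes up towards the robot; pressed to the stop it is about 54 mm lower and slopes down towards the robot. Pressing it down lifts the gate.
- jar: Full glass jar lying against the gate blade, axis across the chute: 110 mm long, 72 mm diameter, nominally 0.45 kg. Origin: its centre, 36 mm above the floor; turns as it rolls (local x = its axis). Rolls as a solid cylinder: about 0.06 m/s^2 down the chute, from chute local y = 240 mm some 2.1 s to the low-sided part, 3.6 s and 0.21 m/s to the lip if not stopped.
- carriage (a joint): Catch carriage on a rod along the near side of the chute; a bar from it reaches across the trough behind the buffer plate. Value = how far downhill it stands from the top of its travel; the unloaded plate's uphill face is at chute local y = -(30 mm + value). Range 0 to 0.27 m, starts at 0.01 to 0.09. It stays where it is left (friction 1 N, damping 3 N s/m, 0.25 kg). It passes over the lip.
- carriage_knob (a point): Centre of the top of the carriage's upright knob: black, 20 mm diameter, 34 mm high, on the near side of the chute, top about 156 mm above the counter; at chute local x = -95 mm and 20 mm downhill of the unloaded plate's face. Take it from above; under the knob a thinner post, 45 mm below its top the cross bar.
- buffer (a joint): Sprung buffer plate on the carriage (rubber, 60 mm wide, 34 mm high, at the height of the jar's centre): how far it is pushed in downhill by the jar, 0 = free. Spring 50 N/m, damping 1.5 N s/m, end of travel 28 mm. The jar resting on it pushes it in about 2 mm. Met at a relative 0.03 m/s it gives some 6 mm, at 0.16 m/s 15 mm or more. Above 10 mm counts as a knock.
- buffer_face (a point): Middle of the uphill face of the buffer plate, 36 mm above the floor (moves with the plate). Jar and plate touch when the jar's centre is 36 mm uphill of it.
- standing_tin: A second tin standing on the counter beyond the chute, 72 mm diameter, 110 mm high; leave it. Origin: centre of its underside.
- sauce_jar: Glass sauce jar standing beyond the chute, 76 mm diameter, 130 mm high; leave it. Origin: centre of its underside.
- pepper: Bell pepper, 72 mm wide, 85 mm high, on the wooden board beyond the chute; leave it. Origin: centre of its underside.
- spatula: Wooden-handled spatula lying on the counter near the robot's right, about 280 mm long; leave it. Origin: on its underside.
- mug: Blue mug on the counter to the left, 80 mm diameter, 90 mm high; leave it. Origin: centre of its underside.
- pepper_mill: Wooden pepper mill to the left on the near side of the chute, 52 mm diameter, 143 mm high; leave it. Origin: centre of its underside.

How it is judged:
By the outcome, as a careful person would: the job done as asked, in the order asked, and still so for the second after the job is handed in, with the robot touching nothing.
It also fails if it takes over 38 s, if anything falls off the work surface, if the arm or the gripper's body presses on something with over 40 N, if the wrist force passes 120 N, or if a joint passes its speed limit or range.

## Working session

There is one attempt and no reset: what is moved stays moved. The work goes in short steps, Python scripts to look and compute and a tool call to move; the robot and the scene stay as the last step left them, time stands still between calls to the robot, and variables do not carry over. Pictures are saved under pics/ and viewed, at most 10 in all, crops included, and the job is handed in when it is done.

Besides the shell and the picture viewer there is one more tool, called after "Emit:" as name([rows], argument=value, ...), one row to a line, values as JSON. carry_out: Moves the arm, as the interface text tells. Its arguments: {"type":"object","properties":{"targets":{"type":"array"},"force":{"type":"number"}},"required":["targets"]}

```bash
mkdir -p pics
python3 - <<'E'
from station import bot, imaging
import cv2,numpy as np
np.set_printoptions(precision=4,suppress=True)
print(bot.get_obs(),bot.pinch_z)
for n in("side","top"):
    cv2.imwrite(f"pics/{n}0.png",imaging.read_camera(n)[:,:,::-1]); c=imaging.calibration(n);print(n,c)
E
```

```text
{'t': 0.0, 'q': array([-1.4471,  0.4778,  0.0224,  1.5565, -0.0115,  1.1093, -0.0831]), 'joint_vel': array([ 0.0011, -0.0001, -0.0001, -0.0001, -0.0005,  0.0015,  0.0005]), 'joint_torque': array([  0.0007, -59.6442,   1.6088, -28.1197,   0.0125,   0.0092,
         0.    ]), 'eef_pos': array([0.155 , 0.6563, 0.2303]), 'tool_rot': array([-0.    ,  0.1156,  0.9933, -0.0009]), 'contact_force': array([ 0.2325, -0.471 , -0.6589]), 'torque': array([0.0128, 0.0063, 0.0159]), 'grasp_force': 0.0, 'gripper_width': 1.0039490688198631} 0.0187
side {'fx': 558.9949780173009, 'fy': 558.9949780173009, 'cx': 325.8760251740271, 'cy': 236.3999731077984, 'extrinsics': array([[ 0.8925, -0.4508, -0.0103, -0.4764],
       [ 0.3284,  0.6341,  0.7   , -0.2338],
       [-0.3091, -0.6282,  0.714 , -1.4093],
       [ 0.    ,  0.    ,  0.    ,  1.    ]])}
top {'fx': 517.3738606029584, 'fy': 517.3738606029584, 'cx': 321.3840901450371, 'cy': 238.4253231065963, 'extrinsics': array([[ 0.0617, -0.9981,  0.0034, -0.0465],
       [ 0.9753,  0.061 ,  0.2122, -0.5436],
       [-0.212 , -0.0098,  0.9772, -1.2234],
       [ 0.    ,  0.    ,  0.    ,  1.    ]])}
```

View pics/top0.png

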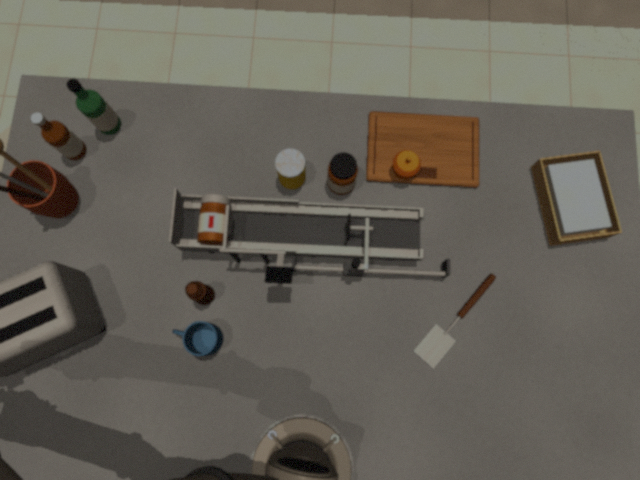

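View pics/side0.png

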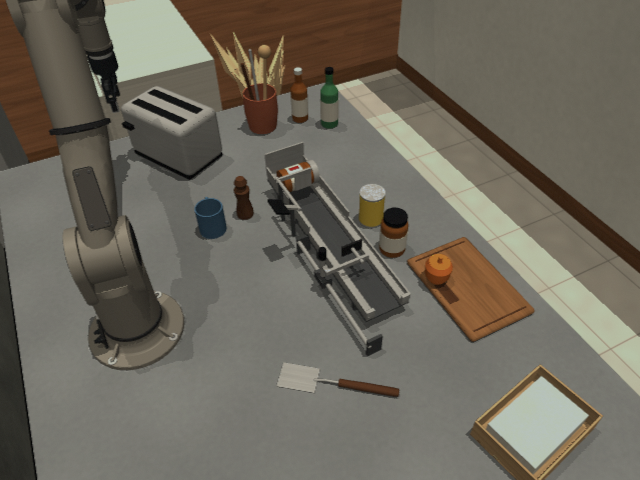

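The top picture shows the jar at about (212,218), the pad at (279,270), the knob near (355,265) and the lip end near (421,230). The side picture shows the knob near (322,255). I'll enlarge both views next.

Run:
```python
import cv2
t=cv2.imread("pics/top0.png")[180:300,165:465]; s=cv2.imread("pics/side0.png")[140:360,250:420]
cv2.imwrite("pics/tc.png",cv2.resize(t,(800,320),interpolation=2)[:, :]); cv2.imwrite("pics/sc.png",cv2.convertScaleAbs(cv2.resize(s,(464,600),interpolation=2),alpha=1.6))
```

```text
(no output)
```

View pics/tc.png

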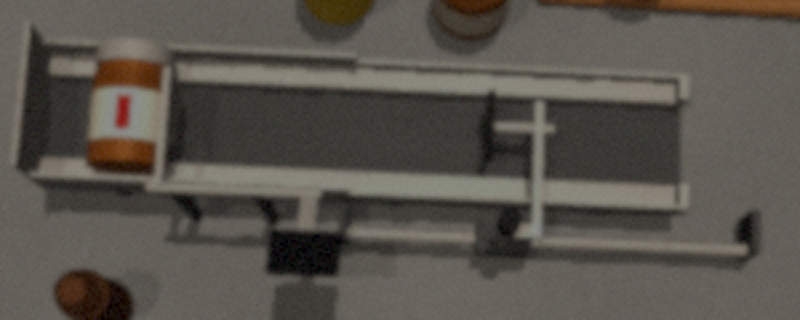

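View pics/sc.png

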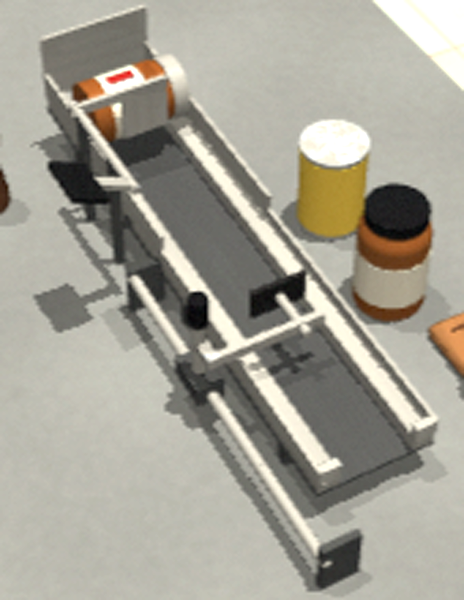

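The crops show the knob top at about (508,213) in the top crop and (199,297) in the side crop. The pad is at (304,253) and (79,182), and the lip tabs sit at the right end. Next I'll triangulate these.

```bash
cat > h.py <<'E'
from station import bot, imaging
import cv2,numpy as np
np.set_printoptions(precision=4,suppress=True)
def ray(n,u,v):
    c=imaging.calibration(n);E=c["extrinsics"];R=E[:3,:3]
    d=R.T@np.array([(u-c["cx"])/c["fx"],-(v-c["cy"])/c["fy"],-1.]);return -R.T@E[:3,3],d/np.linalg.norm(d)
def plane(n,u,v,z):
    o,d=ray(n,u,v);return o+d*(z-o[2])/d[2]
def tri(p,q):
    (a,d),(b,e)=ray("top",*p),ray("side",*q)
    s=np.linalg.lstsq(np.c_[d,-e],b-a,rcond=None)[0];P,Q=a+s[0]*d,b+s[1]*e
    return (P+Q)/2,np.linalg.norm(P-Q)*1000
T=lambda u,v:(165+u/2.6667,180+v/2.6667)
S=lambda u,v:(250+u/2.729,140+v/2.727)
E
python3 - <<'E'
from h import *
for n,a,b in [("knobtop",(508,213),(199,297)),("pad",(304,253),(79,182)),("neartab",(683,197),(327,468)),("fartab",(683,89),(424,427)),
  ("platetop",(488,100),(301,275)),("lowstartfar",(356,60),(265,204)),("bar-far",(540,101),(322,316))]:
    print(n,*tri(T(*a),S(*b)))
# dark masks
for n,(x0,x1,y0,y1) in {"top":(348,362,254,274),"side":(315,330,242,264)}.items():
    g=cv2.imread(f"pics/{n}0.png").max(2)[y0:y1,x0:x1];print(n);print(g)
t=cv2.imread("pics/top0.png").max(2)
m=(t[262:288,260:300]<30);ys,xs=np.nonzero(m);print("padtop",xs.min()+260,xs.max()+260,ys.min()+262,ys.max()+262,xs.mean()+260,ys.mean()+262)
# wall line fits at known heights: near-lip far outer corner and uphill back panel corner
print(plane("top",*T(690,76),.068),plane("top",*T(690,208),.068),plane("top",*T(356,54),.094))
E
```

```text
knobtop [ 0.4802 -0.0941  0.1497] 0.8723641955404005
pad [0.4337 0.0744 0.1737] 3.2327654299739157
neartab [ 0.5222 -0.2599  0.062 ] 2.014217433291207
fartab [ 0.6258 -0.2583  0.0589] 1.7091363905547845
platetop [ 0.5946 -0.0749  0.1045] 7.494356021512772
lowstartfar [0.6268 0.0491 0.0825] 0.6418028271530684
bar-far [ 0.5959 -0.1217  0.0926] 0.2547085504664091
top
[[122 122 122 124 123 126 124 126 126 127 131 131 127 125]
 [ 95  94  94  94  94  96 100  99  99 105 108 108 109 108]
 [ 59  60  57  60  63  65  65  63  67  68  72  76  76  73]
 [ 43  43  43  45  42  39  40  44  43  40  42  45  49  46]
 [ 52  57  54  46  50  44  33  31  30  28  27  40  44  40]
 [ 60  60  55  59  46  37  29  28  30  27  29  41  54  54]
 [ 63  63  60  58  48  35  31  26  32  34  27  32  47  60]
 [ 68  67  61  54  43  32  31  28  30  27  28  35  44  59]
 [ 67  64  61  52  32  27  31  29  26  24  26  36  45  62]
 [ 63  64  58  44  29  29  30  29  27  31  32  45  73  84]
 [ 64  59  58  38  20  25  25  26  30  31  35  67  97 115]
 [ 62  61  51  43  15  14  29  25  34  32  46  83 115 127]
 [ 61  60  55  45  26  20
[... 1272 characters left out ...]
 [ 66  40  26  14   7  11   6  11   7   9   7  96 149 162 162]
 [ 73  49  26  16   5   7   9  11   8   7   6  94 146 163 163]
 [ 73  50  28  17   9   6   6   8  11   9   9  74 133 158 162]
 [ 74  62  39  23  15   8   8  11   8   3  11  40  89 139 159]
 [ 75  74  62  43  25  14  11  12   4  10  20  51  62 110 148]
 [ 73  73  73  61  49  37  23  17  22  35  44  56  62  76 132]
 [ 71  72  74  75  63  65  63  58  65  66  62  62  62  63  91]
 [ 96  74  74  73  71  68  71  73  72  66  56  59  61  62  63]
 [125  83  75  74  71  68  71  73  70  67  52  57  62  61  63]]
padtop 266 293 262 282 278.900269541779 274.4851752021563
[ 0.6354 -0.2626  0.068 ] [ 0.5102 -0.265   0.068 ] [0.6296 0.0488 0.094 ]
```

Emit:
carry_out([
  [0,0,0,-7.2,-0.2],
  [-1,-1,0,-7.2,-0.2],
  [-2.6,-3,0,0,-0.2],
  [-2.6,-3,0,0,-0.2],
  [-2.6,-3,0,0,-0.2],
  [-2.6,-3,0,0,-0.2],
  [-2.6,-3,0,0,-0.2],
  [-2.6,-3,0,0,-0.2],
  [-2.6,-3,0,0,-0.2],
  [-2.6,-3,0,0,-0.2],
  [-2.6,-3,0,0,-0.2],
  [-1.3,-3.2,0,0,-0.2],
])

```text
t: 1.3
eef_pos: [0.4187, 0.347, 0.2311]
tool_rot: [0.0, -0.009, 1.0, -0.0]
contact_force: [0.1, -1.2, 0.6]
gripper_width: 0.396
grasp_force: 0.0
```

Emit:
carry_out([
  [-0.3,-4.2,0,0,-0.2],
  [-0.3,-4.2,0,0,-0.2],
  [-0.3,-4.2,0,0,-0.2],
  [-0.3,-4.2,0,0,-0.2],
  [-0.3,-4.2,0,0,-0.2],
  [-0.3,-4.2,0,0,-0.2],
  [-0.3,-4.2,0,0,-0.2],
  [-0.3,-4,0,0,-0.2],
  [0,-4,0,0,-0.2],
  [0,0,0,0,-0.2],
  [0,0,0,0,-0.2],
])

```text
t: 2.4
eef_pos: [0.4478, -0.0253, 0.2311]
tool_rot: [-0.0, -0.009, 1.0, 0.0]
contact_force: [0.0, 0.5, 0.0]
gripper_width: 0.397
grasp_force: 0.0
```

Run:
```python
from h import *
o=bot.get_obs();print(o)
im=imaging.read_camera("wrist");cv2.imwrite("pics/w1.png",im[:,:,::-1]);c=imaging.calibration("wrist");print(c)
np.savez("w1.npz",**c)
```

```text
{'t': 2.4, 'q': array([-0.425 ,  0.0925,  0.3685,  2.0917, -0.0407,  0.9644,  1.5532]), 'joint_vel': array([-0.027 ,  0.0036, -0.0346, -0.0032, -0.0057,  0.0004, -0.0036]), 'joint_torque': array([  1.4772, -29.6663,   2.3629, -25.6944,   0.1794,   0.0237,
         0.0947]), 'eef_pos': array([ 0.4478, -0.0253,  0.2311]), 'tool_rot': array([-0.0002, -0.0086,  1.    ,  0.0001]), 'contact_force': array([0.02  , 0.4735, 0.0465]), 'torque': array([ 0.0241,  0.0148, -0.0268]), 'grasp_force': 0.0, 'gripper_width': 0.3972883459262433}
{'fx': 365.24587776419907, 'fy': 365.24587776419907, 'cx': 320.9082611907875, 'cy': 235.97678908173265, 'extrinsics': array([[-0.02  ,  0.9998,  0.0009,  0.0326],
       [-0.9469, -0.0187, -0.321 ,  0.4656],
       [-0.321 , -0.0073,  0.9471, -0.2361],
       [ 0.    ,  0.    ,  0.    ,  1.    ]])}
```

View pics/w1.png

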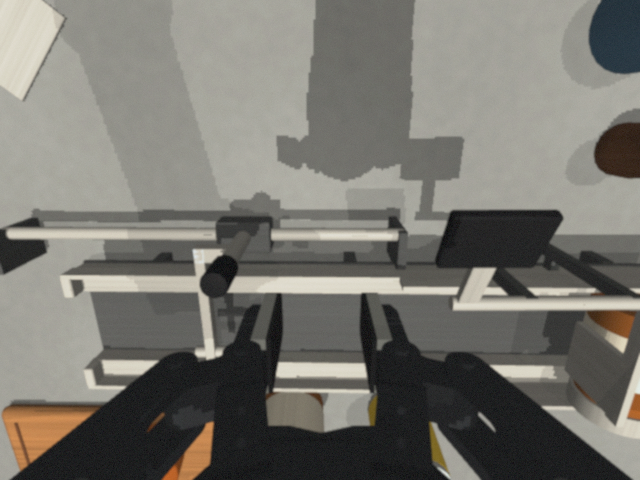

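The wrist picture shows the knob's top disc at about (215,281) and the pad's top face centred near (499,238), with the rails level in the image, so the yaw is right.

Run:
```python
from h import *
W=np.load("w1.npz")
im=cv2.imread("pics/w1.png");g=im.max(2)
for nm,(x0,x1,y0,y1) in {"knob":(196,244,250,300),"pad":(430,570,205,275)}.items():
    m=(g[y0:y1,x0:x1]<(40 if nm=="pad" else 28)).astype(np.uint8)
    n,l,s,c=cv2.connectedComponentsWithStats(m);i=1+s[1:,4].argmax();print(nm,s[i]+[x0,y0,0,0,0],c[i]+[x0,y0])
def wr(u,v):
    E=W["extrinsics"];R=E[:3,:3];d=R.T@np.array([(u-W["cx"])/W["fx"],-(v-W["cy"])/W["fy"],-1.]);return -R.T@E[:3,3],d/np.linalg.norm(d)
def multi(rs):
    A=sum(np.eye(3)-np.outer(d,d) for o,d in rs);b=sum((np.eye(3)-np.outer(d,d))@o for o,d in rs);p=np.linalg.solve(A,b)
    return p,[round(1000*np.linalg.norm(np.cross(p-o,d)),1) for o,d in rs]
kt,ks=ray("top",355.7,261.2),ray("side",322.3,249.2);kw=wr(215,281)
print(multi([kt,kw]),multi([kt,ks]),multi([ks,kw]),multi([kt,ks,kw]))
pt,ps=ray("top",278.9,274.0),ray("side",*S(79,182));pw=wr(499,238)
print(multi([pt,pw]),multi([pt,ps,pw]))
cv2.imwrite("pics/k.png",cv2.resize(im[200:310,180:600],(800,210)))
```

```text
knob [207 256  30  28 406] [224.4039 267.7217]
pad [ 436  211  125   58 4370] [494.8201 238.1119]
(array([ 0.478 , -0.0957,  0.1444]), [np.float64(0.8), np.float64(0.8)]) (array([ 0.4775, -0.0948,  0.1503]), [np.float64(0.1), np.float64(0.1)]) (array([ 0.4764, -0.0947,  0.1497]), [np.float64(1.4), np.float64(1.4)]) (array([ 0.4769, -0.0947,  0.1494]), [np.float64(0.7), np.float64(1.1), np.float64(1.7)])
(array([0.4319, 0.0752, 0.1795]), [np.float64(1.4), np.float64(1.4)]) (array([0.4341, 0.0764, 0.1733]), [np.float64(1.2), np.float64(2.0), np.float64(2.8)])
```

Emit:
carry_out([
  [0.3,2.5,0.9,0,-0.2],
  [0.3,2.5,0.9,0,-0.2],
  [0.4,2.6,0.9,0,-0.2],
  [0.3,2.5,0.9,0,-0.2],
  [0,0,0.8,0,-0.2],
  [0,0,0,0,-0.2],
  [0,0,0,0,-0.2],
])

```text
t: 3.15
eef_pos: [0.433, 0.076, 0.1873]
tool_rot: [-0.0, -0.01, 1.0, -0.0]
contact_force: [0.6, -0.7, -0.1]
gripper_width: 0.401
grasp_force: 0.0
```

Emit:
carry_out([
  [0,0,1.5,0,-0.2],
  [0,0,1.5,0,-0.2],
])

```text
t: 3.35
eef_pos: [0.434, 0.0758, 0.1581]
tool_rot: [0.001, -0.009, 1.0, 0.001]
contact_force: [-1.5, 0.6, 5.4]
gripper_width: 0.401
grasp_force: 2.3
```

Emit:
carry_out([
  [0,0,1.8,0,-0.2],
  [0,0,1.0,0,-0.2],
])

```text
t: 3.55
eef_pos: [0.4346, 0.0758, 0.1296]
tool_rot: [0.001, -0.009, 1.0, 0.0]
contact_force: [0.4, -0.6, 5.4]
gripper_width: 0.4
grasp_force: 2.5
```

Emit:
carry_out([
  [0,0,0.7,0,-0.2],
])

```text
t: 3.65
eef_pos: [0.4353, 0.076, 0.1257]
tool_rot: [0.001, -0.009, 1.0, 0.001]
contact_force: [-30.7, -7.4, 112.7]
gripper_width: 0.401
grasp_force: 57.6
```

Emit:
carry_out([
  [0,0,-4.5,0,-0.2],
  [-1,-4.3,-1.3,0,-0.2],
  [-1,-4.3,0,0,-0.2],
  [-1,-4.3,0,0,-0.2],
  [-1.1,-4.2,0,0,-0.2],
  [0,0,0,0,-0.2],
])

```text
t: 4.25
eef_pos: [0.4783, -0.1009, 0.1813]
tool_rot: [0.001, -0.005, 1.0, -0.001]
contact_force: [0.0, 0.5, -0.5]
gripper_width: 0.399
grasp_force: 0.0
```

```bash
cat >> h.py <<'E'
def jar():
    t=bot.get_obs()["t"];im=imaging.read_camera("top")[:,:,::-1]
    roi=im[185:262,170:425].astype(int);b,g,r=roi[...,0],roi[...,1],roi[...,2]
    m=((r-b>60)&(r>90)).astype(np.uint8);n=m.sum()
    ys,xs=np.nonzero(m);u=(xs.min()+xs.max())/2+170;v=(ys.min()+ys.max())/2+185
    p=plane("top",u,v,.115);ly=(p[0]-.568)*-.0186+(p[1]-.008)
    print("t",t,"px",xs.min()+170,xs.max()+170,"v",v,"n",n,"y",p,"local y mm",round(ly*1000,1));return im
E
python3 - <<'E'
from h import *
a=jar();cv2.imwrite("pics/t2.png",a);print(bot.get_obs()["eef_pos"])
im=cv2.imread("pics/top0.png")[185:262,170:425].astype(int)
m=((im[...,2]-im[...,0]>60)&(im[...,2]>90));ys,xs=np.nonzero(m);print(xs.min()+170,xs.max()+170,m.sum())
E
```

```text
t 4.25 px 216 238 v 221.5 n 189 y [0.5603 0.2136 0.115 ] local y mm 205.8
[ 0.4777 -0.0977  0.1808]
200 221 306
```

Emit:
carry_out([
  [0,0,3,0,-0.2],
  [0,0,2.6,0,-0.2],
  [0,0,0,0,-0.6],
  [0,0,0,0,-1],
], force=20)

```text
t: 4.7
eef_pos: [0.4751, -0.093, 0.1227]
tool_rot: [-0.003, -0.01, 1.0, 0.0]
contact_force: [3.2, 0.1, -29.5]
gripper_width: 0.227
grasp_force: 21.1
```

Run:
```python
from h import *
a=jar();cv2.imwrite("pics/t3.png",a);o=bot.get_obs();print(o["eef_pos"],o["gripper_width"],o["grasp_force"],o["contact_force"])
```

```text
t 4.7 px 233 256 v 222.5 n 286 y [0.5604 0.1718 0.115 ] local y mm 164.0
[ 0.4751 -0.093   0.1226] 0.22900742670977928 21.101789474487305 [  2.9211  -0.5572 -30.1496]
```

Emit:
carry_out([
  [0,1.2,0,0,-1],
  [0,1.4,0,0,-1],
  [0,1.0,0,0,-1],
])

```text
t: 5.05
eef_pos: [0.4743, -0.0569, 0.1237]
tool_rot: [-0.002, -0.01, 1.0, 0.0]
contact_force: [-3.0, -0.9, -15.3]
gripper_width: 0.224
grasp_force: 22.3
```

Run:
```python
from h import *
a=jar();cv2.imwrite("pics/t4.png",a);o=bot.get_obs();print(o["eef_pos"],o["gripper_width"],o["grasp_force"],o["contact_force"])
```

```text
t 5.05 px 251 273 v 223.0 n 324 y [0.5618 0.1302 0.115 ] local y mm 122.3
[ 0.4743 -0.0552  0.1237] 0.2241405065244593 22.4047189950943 [ -5.3491   2.5115 -13.6951]
```

Emit:
carry_out([
  [0,0,0,0,-1],
  [0,0,0,0,-1],
  [0,0,0,0,-1],
])

```text
t: 5.4
eef_pos: [0.4743, -0.058, 0.1237]
tool_rot: [-0.002, -0.01, 1.0, 0.0]
contact_force: [-4.6, 1.1, -17.1]
gripper_width: 0.224
grasp_force: 22.2
```

Run:
```python
from h import *
a=jar();cv2.imwrite("pics/t5.png",a);o=bot.get_obs();print(o["t"],o["eef_pos"],o["gripper_width"],o["grasp_force"],o["contact_force"])
k=cv2.resize(a[180:300,165:465],(800,320),interpolation=2);cv2.imwrite("pics/t5c.png",k)
```

```text
t 5.4 px 271 293 v 224.0 n 284 y [0.5623 0.0825 0.115 ] local y mm 74.6
5.45 [ 0.4744 -0.058   0.1237] 0.2261514696036595 22.20837503671646 [ -5.461    0.794  -15.9432]
```

View pics/t5c.png

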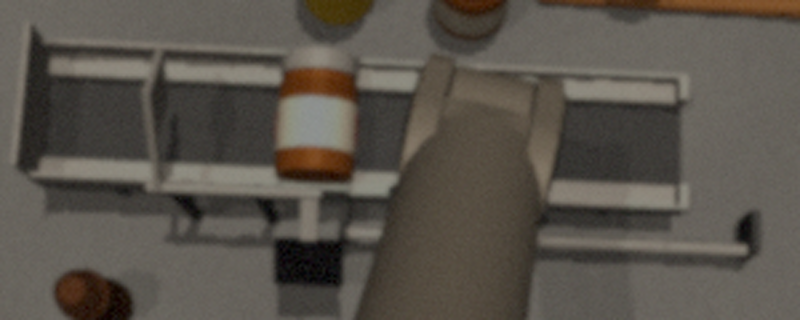

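The jar is at about (283.7,224) in the top image, local y about 72 mm at t = 5.40, rolling at about 0.147 m/s. The plate face is at about -44 mm, so the gap is about 73 mm at t = 5.45.

Emit:
carry_out([
  [0,0,0,0,-1],
  [0,0,0,0,-1],
  [0,0,0,0,-1],
  [0,-0.5,0.01,0,-1],
  [0,-1.2,0.03,0,-1],
  [0,-1.6,0.04,0,-1],
  [0,-1.65,0.04,0,-1],
  [0,-1.7,0.04,0,-1],
  [0,-1.7,0.04,0,-1],
  [0,-1.7,0.04,0,-1],
  [0,-1.6,0.04,0,-1],
  [0,-1.45,0.04,0,-1],
])

```text
t: 6.65
eef_pos: [0.4771, -0.1895, 0.1203]
tool_rot: [-0.002, -0.01, 1.0, 0.001]
contact_force: [-3.2, 2.0, -17.6]
gripper_width: 0.225
grasp_force: 22.0
```

Emit:
carry_out([
  [0,-1.25,0.03,0,-1],
  [0,-1.05,0.03,0,-1],
  [0,-0.85,0.02,0,-1],
  [0,-0.65,0.02,0,-1],
  [0,-0.45,0.01,0,-1],
  [0,-0.3,0.01,0,-1],
  [0,-0.2,0,0,-1],
  [0,-0.1,0,0,-1],
  [0,-0.05,0,0,-1],
])

```text
t: 7.55
eef_pos: [0.4782, -0.238, 0.119]
tool_rot: [-0.002, -0.01, 1.0, 0.001]
contact_force: [-6.0, 0.7, -17.4]
gripper_width: 0.221
grasp_force: 22.1
```

Run:
```python
from h import *
o=bot.get_obs();print(o["t"],o["eef_pos"],o["grasp_force"],o["contact_force"])
a=imaging.read_camera("top")[:,:,::-1];b=imaging.read_camera("side")[:,:,::-1]
k=np.zeros((600,800,3),np.uint8);k[:320]=cv2.resize(a[180:300,165:465],(800,320),interpolation=2)
k[320:]=cv2.resize(b[190:330,250:650],(800,280),interpolation=2);cv2.imwrite("pics/t6c.png",k)
```

```text
7.55 [ 0.4782 -0.238   0.119 ] 22.05224633216858 [ -5.9512   0.7003 -17.4029]
```

View pics/t6c.png

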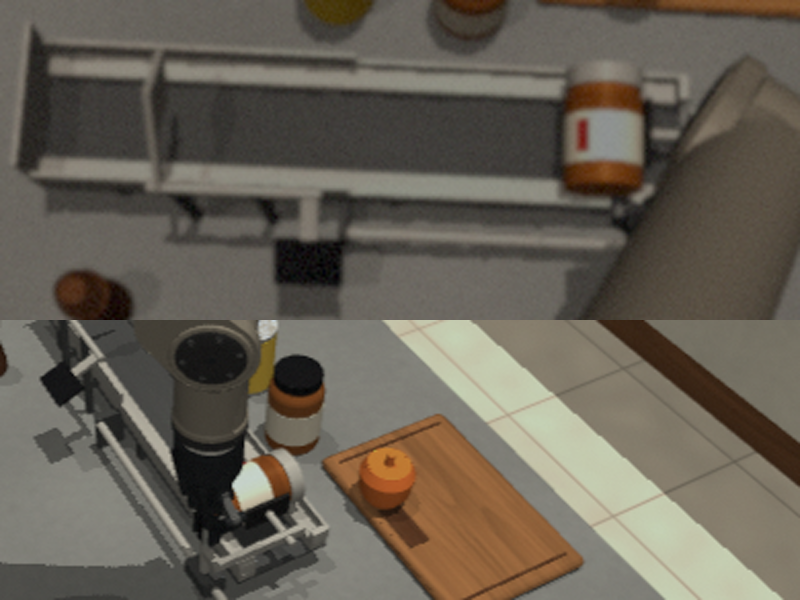

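The top crop shows the jar stopped against the plate, spanning x 563–645, clear of the lip at about 676. The side view shows the gate still up. I'll hold it here for 2.4 s.

Emit:
carry_out([
  [0,0,0,0,-1],
  [0,0,0,0,-1],
  [0,0,0,0,-1],
  [0,0,0,0,-1],
  [0,0,0,0,-1],
  [0,0,0,0,-1],
  [0,0,0,0,-1],
  [0,0,0,0,-1],
  [0,0,0,0,-1],
  [0,0,0,0,-1],
  [0,0,0,0,-1],
  [0,0,0,0,-1],
])

```text
t: 8.85
eef_pos: [0.4782, -0.238, 0.119]
tool_rot: [-0.002, -0.01, 1.0, 0.0]
contact_force: [-6.7, 1.4, -19.6]
gripper_width: 0.225
grasp_force: 22.0
```

Emit:
carry_out([
  [0,0,0,0,-1],
  [0,0,0,0,-1],
  [0,0,0,0,-1],
  [0,0,0,0,-1],
  [0,0,0,0,-1],
  [0,0,0,0,-1],
  [0,0,0,0,-1],
  [0,0,0,0,-1],
  [0,0,0,0,-1],
  [0,0,0,0,-1],
  [0,0,0,0,-1],
  [0,0,0,0,-1],
])

```text
t: 10.05
eef_pos: [0.4782, -0.2381, 0.1191]
tool_rot: [-0.002, -0.01, 1.0, 0.0]
contact_force: [-6.6, -0.3, -17.3]
gripper_width: 0.223
grasp_force: 22.0
```

Emit:
carry_out([
  [0,-0.05,0,0,-1],
  [0,-0.1,0,0,-1],
  [0,-0.15,0,0,-1],
  [0,-0.2,0.01,0,-1],
  [0,-0.2,0,0,-1],
  [0,-0.2,0.01,0,-1],
  [0,-0.2,0,0,-1],
  [0,-0.2,0.01,0,-1],
  [0,-0.2,0,0,-1],
  [0,-0.2,0.01,0,-1],
  [0,-0.2,0,0,-1],
  [0,-0.2,0.01,0,-1],
])

```text
t: 11.25
eef_pos: [0.4786, -0.2589, 0.1185]
tool_rot: [-0.002, -0.01, 1.0, 0.001]
contact_force: [-5.2, 0.6, -17.5]
gripper_width: 0.224
grasp_force: 22.1
```

Emit:
carry_out([
  [0,-0.2,0,0,-1],
  [0,-0.2,0.01,0,-1],
  [0,-0.2,0,0,-1],
  [0,-0.2,0.01,0,-1],
  [0,-0.15,0,0,-1],
  [0,-0.15,0.01,0,-1],
  [0,-0.15,0,0,-1],
  [0,-0.15,0.01,0,-1],
  [0,-0.15,0,0,-1],
  [0,-0.15,0.01,0,-1],
  [0,-0.15,0,0,-1],
  [0,-0.15,0,0,-1],
])

```text
t: 12.45
eef_pos: [0.479, -0.2789, 0.118]
tool_rot: [-0.002, -0.01, 1.0, 0.001]
contact_force: [-5.0, 1.5, -18.3]
gripper_width: 0.224
grasp_force: 22.0
```

Emit:
carry_out([
  [0,-0.15,0,0,-1],
  [0,-0.15,0.01,0,-1],
  [0,-0.15,0,0,-1],
  [0,-0.15,0.01,0,-1],
  [0,-0.15,0,0,-1],
  [0,-0.15,0,0,-1],
  [0,-0.15,0.01,0,-1],
  [0,-0.15,0,0,-1],
  [0,0,0,0,-1],
  [0,0,0,0,-1],
])

```text
t: 13.45
eef_pos: [0.4793, -0.2912, 0.1177]
tool_rot: [-0.002, -0.01, 1.0, 0.0]
contact_force: [-5.7, -0.2, -19.2]
gripper_width: 0.224
grasp_force: 22.0
```

Run:
```python
from h import *
o=bot.get_obs();print(o["t"],o["eef_pos"],o["grasp_force"],o["contact_force"])
a=imaging.read_camera("top")[:,:,::-1];b=imaging.read_camera("side")[:,:,::-1]
k=np.zeros((600,800,3),np.uint8);k[:320]=cv2.resize(a[180:300,165:465],(800,320),interpolation=2)
k[320:]=cv2.resize(b[190:330,250:650],(800,280),interpolation=2);cv2.imwrite("pics/t7c.png",k)
```

```text
13.45 [ 0.4793 -0.2912  0.1177] 21.991095542907715 [ -5.6974  -0.2282 -19.2122]
```

View pics/t7c.png

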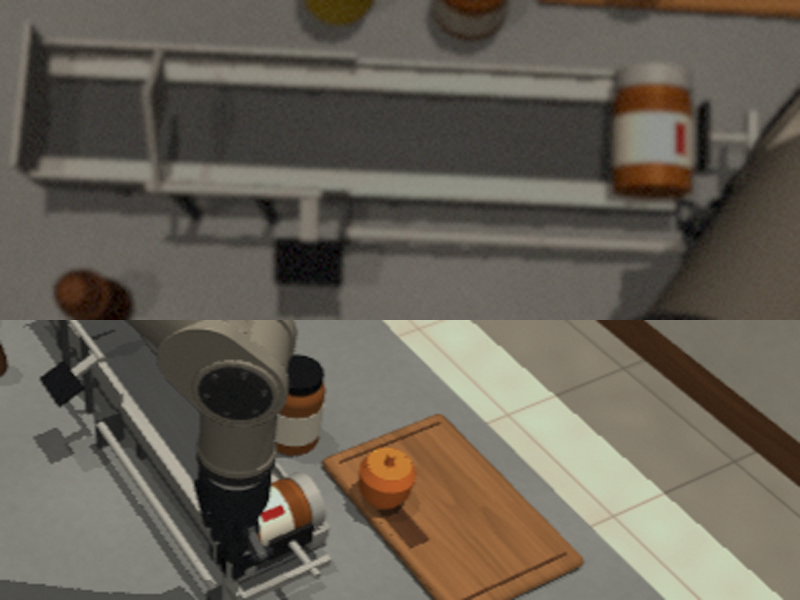

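The jar spans x 611–693 and rests against the lip. The plate is a few mm beyond it and the gate is still up. I'll release the knob and lift.

Emit:
carry_out([
  [0,0,0,0,-0.3],
  [0,0,0,0,-0.2],
  [0,0,0,0,-0.2],
  [0,0,0,0,-0.2],
  [0,0,-1,0,-0.2],
  [0,0,-2,0,-0.2],
  [0,0,-3,0,-0.2],
  [0,0,-3,0,-0.2],
  [0,0,-3,0,-0.2],
  [1,0,0,0,-0.2],
  [0,0,0,0,-0.2],
  [0,0,0,0,-0.2],
])

```text
t: 14.75
eef_pos: [0.4708, -0.2909, 0.2382]
tool_rot: [-0.0, -0.01, 1.0, 0.0]
contact_force: [-0.1, -0.4, -0.4]
gripper_width: 0.399
grasp_force: 0.0
```

Run:
```python
from h import *
o=bot.get_obs();print(o["t"],o["eef_pos"],o["contact_force"])
a=imaging.read_camera("top")[:,:,::-1];b=imaging.read_camera("side")[:,:,::-1]
k=np.zeros((600,800,3),np.uint8);k[:320]=cv2.resize(a[180:300,165:465],(800,320),interpolation=2)
k[320:]=cv2.resize(b[190:330,250:650],(800,280),interpolation=2);cv2.imwrite("pics/t8c.png",k)
```

```text
14.75 [ 0.4708 -0.2909  0.2382] [-0.0669 -0.3998 -0.4067]
```

View pics/t8c.png

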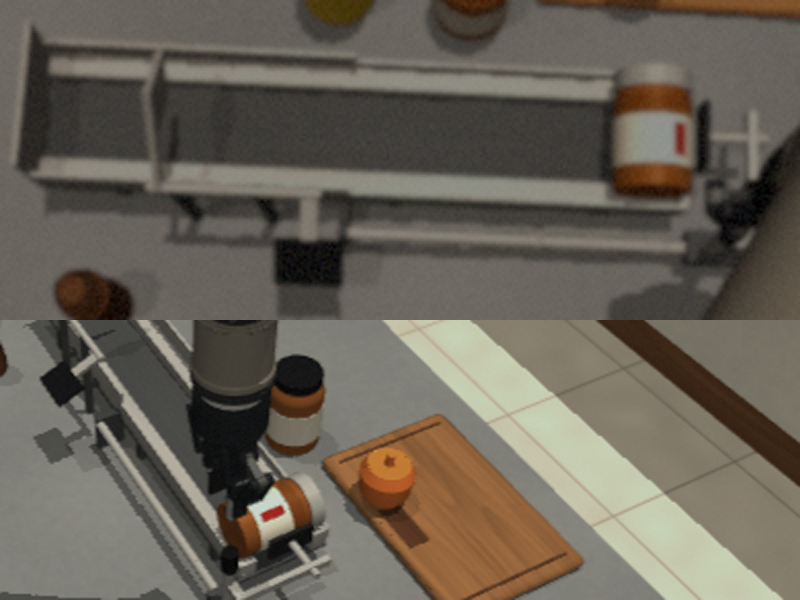

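The jar is still at the lip (611–693), the gate is up and the gripper is clear, so I'll hand in.

```bash
python3 -c "
from station import bot
print(bot.hand_in())"
```

```text
the job is handed in; nothing more can be done
None
```

The job is handed in: jar caught on the moving plate, held over 2 s clear of the lip, then eased onto it with the gate still up; I could not measure how far the plate was pushed in, and wrist force read 113 N (limit 120) at the gate stop.

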